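# Clamp-check a bracket in its fixture and put it in the tray

### The job

Check the steel angle bracket that lies in the fixture: swing the toggle clamp over centre so that it holds the bracket down, take the gripper off it and leave it clamped by itself for about two seconds, then swing the clamp fully back to its open stop with the bracket still in the nest. Then lift the bracket out and set it down gently in the empty sheet-metal tray, foot flat on the tray floor; do not drop it in. Leave the other things where they are.

Things in the scene. Friction and masses are not known exactly. Their poses are not given: they have to be found in the camera images.
- fixture: Fixed check fixture: steel plate 240 (x -110..130) x 150 x 20 mm; origin on the table, x from clamp handle to nest, z up. Clamp at x=-40. Over it a dark bridge along y: beam x -28..12, underside 185, top 210 mm high, posts 12 mm thick at y=+-67. The closed handle (top 165 mm high) stands by its -x edge, so a gripper straight above it hits the beam: come from -x, tool tilted 30 to 45 degrees.
- clamp (a joint): Toggle clamp lever (rad). 0 = open stop: handle leans 72 degrees back from vertical to the fixture's -x, arm raised. Grows as the handle swings up towards +x; about 1.25 = closed on the bracket: handle upright, arm level (1.35 with nothing under the pad). A spring snaps it from the centre (0.65) to either end and holds it there; about 6 N at the handle moves it.
- clamp_hinge (a point): Hinge axis of the clamp (along the fixture's y), 65 mm above the table, at x = -40 in the fixture frame. Fixed.
- clamp_grip (a point): Middle of the handle's black grip, 80 mm from the hinge, moving with it: at joint q it lies 80*(-sin(1.25-q)) mm in x and 80*cos(1.25-q) mm in z from the hinge, in the fixture frame. Grip 18 x 18 mm in section, from 40 to 100 mm from the hinge. The arm on the other side is 92 mm long, its 18 mm rubber pad 85 mm from the hinge.
- bracket: Loose steel angle bracket: foot 80 (x) x 40 (y) x 8 mm, with an upright leg 8 mm thick, 40 mm wide at its +x end (leg middle at x = +36 mm), top 52 mm above the underside. Origin at the middle of the underside, z up. Mass about 0.3 kg. Pinch the leg across its 8 mm from above.
- nest (a point): Where the bracket's origin belongs in the fixture: 65 mm along +x from the fixture origin, 32 mm above the table, axes as the fixture. Two cheeks 6 mm higher than this stand 3 to 4 mm beside the foot; their tops are 38 mm above the table.
- tray: Empty open sheet-metal tray, fixed: 180 (x) x 150 (y) x 30 mm high, walls and floor 3 mm; origin at the middle of its underside. It stands to the left or the right of the fixture, a similar-sized cardboard box of bolts on the other side.
- boltbox: Cardboard box of bolts, fixed, 160 x 130 x 70 mm high; bystander.
- nut: loose hexagon nut lying flat, 26 mm across, 16 mm high; bystander; origin at the middle of its underside
- eyebolt: eye bolt standing on its round foot, 73 mm high, foot 34 mm diameter; bystander; origin at the middle of its underside
- vee_block: dark steel V-block 60 x 50 x 46 mm; bystander; origin at the middle of its underside
- wrench: steel spanner 200 mm long lying flat; bystander
- collar: steel ring 60 mm outside, 25 mm high; bystander; origin at the middle of its underside
- stud: threaded stud standing on its hexagon nut, 87 mm high; bystander; origin at the middle of its underside
- can: grey spray can 60 mm diameter, 160 mm high; bystander; origin at the middle of its underside
Things that resemble listed ones, but are neither listed nor needed, are in the scene too. Leave any turquoise or yellow look-alike of the bracket alone.

How it is judged:
On the way, in this order (a step that is already met when the one before it is completed fails the run):
1. the clamp is over centre and down on the bracket in its nest, and stays so for 1 s with the gripper off it (value of joint clamp between 1.17 and 1.31 rad and contact force between the fingers and fixture below 0.5 N and horizontal distance between bracket and nest below 0.012 m and z of bracket in the frame of nest below 0.005 m and angle between bracket's own z axis and vertical below 0.1 rad), for 1 s.
2. the clamp is swung back open (below 0.12 rad) with the bracket still in its nest (value of joint clamp below 0.12 rad and horizontal distance between bracket and nest below 0.012 m and z of bracket in the frame of nest below 0.005 m and angle between bracket's own z axis and vertical below 0.1 rad), for 0.1 s.
At the end, for the whole second after the job is handed in: The bracket rests in the tray, foot flat on the floor (underside less than 8 mm above the tray's underside, tilt under 0.12 rad), at rest, and the clamp is fully open (joint below 0.12 rad) (x of bracket in the frame of tray between -0.09 and 0.09 m and y of bracket in the frame of tray between -0.075 and 0.075 m and z of bracket in the frame of tray below 0.008 m and angle between bracket's own z axis and vertical below 0.12 rad and linear speed of bracket below 0.02 m/s and value of joint clamp below 0.12 rad); the robot touches nothing.
It fails at once if the bracket is slammed onto the tray (over 150 N between them) (contact force between bracket and tray above 150 N).
It fails at once if the bracket is dropped into the tray: over it, out of the fingers and its underside more than 20 mm above the tray's underside (x of bracket in the frame of tray between -0.09 and 0.09 m and y of bracket in the frame of tray between -0.075 and 0.075 m and z of bracket in the frame of tray above 0.02 m and contact force between the fingers and bracket below 0.2 N).
It fails at once if a bystander is moved by more than 30 mm (distance of any of nut, eyebolt, vee_block, wrench, collar, stud, can from where it was at the start of the episode above 0.03 m).
It also fails if it takes over 70 s, if anything falls off the work surface, if the arm or the gripper's body presses on something with over 40 N, if the wrist force passes 120 N, or if a joint passes its speed limit or range.

### The arm

A 7-joint arm with a two-finger parallel gripper is mounted at the origin on the work surface. World frame = base frame: x ahead of the robot, y to its left, z up, the work surface at z = 0. Lengths are in m, angles in rad, forces in N, time in s.
With the tool pointing down it reaches from about 0.425 to 0.925 m from the base axis. Payload 6.8 kg.
Tool frame: the origin (TCP) lies midway between the tips of the shut fingers; the grasp point (between the pads) lies 19 mm behind it (env.grasp_offset is the distance from the TCP to the grasp point, in m); z points along the fingers, y is the line along which they close (so a half turn about z gives the same grasp; the last joint's range is limited). The gripper opens to 85 mm and grips with 20 to 120 N. Pads are 22 mm wide; open, the fingers measure 114 mm over their backs; the gripper's body (76 mm by 85 mm) begins 54 mm behind the grasp point. The pads swing forward as they close: fully open they stand 13 mm farther back than shut.
Start: joints at [1.062, 0.477, 0.022, 1.555, -0.011, 1.109, -0.083], TCP at [0.263, -0.622, 0.231] pointing down, gripper open.
Joint ranges: [-2.96, 2.96], [-0.34, 2.1], [-1.41, 1.46], [0.24, 2.44], [-1.37, 4.51], [0.17, 1.92], [-2.96, 2.96]. Speed limits (rad/s): [2.39, 2.39, 3.14, 3.14, 3.14, 3.14, 3.14].

### API

Orientations are given as [roll, pitch, yaw] about the fixed x, y, z axes, in that order (R = Rz(yaw) Ry(pitch) Rx(roll)).
In Python, from workcell import env, cams, job gives the robot as it stands.
- The arm moves only by the tool arm_command, never from a script. Its argument "increments" is a list of rows, each an object of numbers: "dx", "dy", "dz": the shift along the tool's x, y, z in units of 30 mm (1.0 is 30 mm); "wx", "wy", "wz": the turn, a rotation vector about the tool's x, y, z in units of 5 degrees (1.0 is 5 degrees). In form: [{"dx": .., "dy": .., "dz": .., "wx": .., "wy": .., "wz": ..}, ...]. A call has 1 to 5 rows; each row is the pose to reach, as a shift and turn from the pose commanded when the call began, along the tool's axes at that moment; what a row does not reach only later rows make up. A row lasts 1/8 s, in which the tool goes at most 62.5 mm and 10.7 degrees, less where a joint would pass 70% of its speed; a pose out of reach is approached as far as the arm can. A call with a gripper value outside its range is refused whole. "jaw" is the finger opening in mm, from 0 to 85.4, set as the call begins (left out, the last holds). The fingers move at their own pace and stop on an object; the grip force is fixed at half the most. Time passes only in rows, so rows that repeat a pose let the fingers close. It gives the time, the measured TCP pose, the force, the opening and the grip force at its end, in the units of the state.
- env.sense(): the state, without advancing time (a new reading comes with each control period).
- cams.grab_frame(name): name is "scene" or "side" or "wrist"; returns a dict with "pixels" (420x560x3 uint8, blue, green, red), "depth" (420x560 float32, m along the optical axis (not along the pixel's ray), 0 where there is no reading), "mtx" (3x3 intrinsics, pixels), "position" and "orientation" of the camera in the world. Camera axes: x right, y down, z forward; pixel columns grow to the right and rows downward; lengths in m; the calibration is good to about 2 mm. A picture is of the moment at which its call begins.
- job.sign_off(): hands the job in; it is judged then, once.
The state is a dict: "t": time; "qpos": joint angles; "joint_vel": joint speeds; "joint_torque": joint torques, N m; "eef_pos": TCP position; "tool_rot": TCP orientation; "ft_force": force on the tool from outside, world axes, zero at the start; "ft_torque": the same for the moment, N m; "gripper_width": finger opening in m; "grasp_force": force on a finger pad.
Only numpy, scipy, OpenCV 4.12 (cv2) and the standard library are available. Lean on these libraries where they do the work, as an engineer would, in place of code of your own. Each camera call takes 0.05 s, during which the arm holds its last target. There are 200 camera calls.

## Working session

There is one attempt and no reset: what is moved stays moved. The work goes in short steps, Python scripts to look and compute and a tool call to move; the robot and the scene stay as the last step left them, time stands still between calls to the robot, and variables do not carry over. Pictures are saved under pics/ and viewed, at most 10 in all, crops included, and the job is handed in when it is done.

Besides the shell and the picture viewer there is one more tool, called after ">>>" in YAML: its name, and indented under it one key for each argument. arm_command: Moves the arm, as the interface text tells. Its arguments: {"type":"object","properties":{"increments":{"type":"array","items":{"type":"object","properties":{"dx":{"type":"number"},"dy":{"type":"number"},"dz":{"type":"number"},"wx":{"type":"number"},"wy":{"type":"number"},"wz":{"type":"number"}}}},"jaw":{"type":"number"}},"required":["increments"]}

```bash
ls; mkdir -p pics; cat > h.py <<'E'
import numpy as np, cv2, pickle
from scipy.spatial.transform import Rotation as R
from workcell import env, cams, job
def snap(n, f):
    d=cams.grab_frame(n); cv2.imwrite('pics/'+f+'.png', d['pixels']); pickle.dump(d,open(f+'.pkl','wb')); return d
def load(f): return pickle.load(open(f+'.pkl','rb'))
def rot(o):
    o=np.asarray(o); 
    return o if o.shape==(3,3) else R.from_euler('xyz',o).as_matrix()
def cloud(d):
    v,u=np.mgrid[0:420,0:560]; z=d['depth']; K=np.asarray(d['mtx'])
    p=np.stack([(u-K[0,2])/K[0,0]*z,(v-K[1,2])/K[1,1]*z,z],-1)
    w=p@rot(d['orientation']).T+np.asarray(d['position']); w[z==0]=np.nan; return w
E
python3 - <<'E'
from h import *
a=snap('scene','s0');b=snap('side','d0')
print(a['orientation'],a['position'],b['orientation'],b['position'],a['mtx'])
print(env.sense())
E
```

```text
pics
[-2.3093578   0.00667439  1.13192575] [ 1.20245098 -0.3065479   0.72733982] [-2.27171263  0.01521545 -2.90901419] [0.38653505 0.67863194 0.67147131] [[412.56651386   0.         283.69735348]
 [  0.         412.56651386 212.48793755]
 [  0.           0.           1.        ]]
{'t': 0.1, 'qpos': array([ 1.06189022,  0.47771572,  0.02239201,  1.5563224 , -0.01149467,
        1.10933006, -0.08312757]), 'joint_vel': array([-9.24493481e-04, -2.54369239e-03,  6.75053832e-04, -2.07667953e-03,
        3.25278473e-06,  1.26981722e-04,  1.21576242e-04]), 'joint_torque': array([ 4.40489181e-03, -5.97754669e+01,  1.61313515e+00, -2.81950986e+01,
        1.27392050e-02,  5.03507996e-03, -4.42903706e-05]), 'eef_pos': array([ 0.26311347, -0.62103535,  0.23043781]), 'tool_rot': array([-3.13995248e+00,  1.46933608e-04,  4.00757531e-01]), 'ft_force': array([-0.57334208,  0.7660899 , -0.11795905]), 'ft_torque': array([-0.00560553, -0.0326138 , -0.03682573]), 'grasp_force': 0.0, 'gripper_width': 0.08539835899295468}
```

View pics/s0.png

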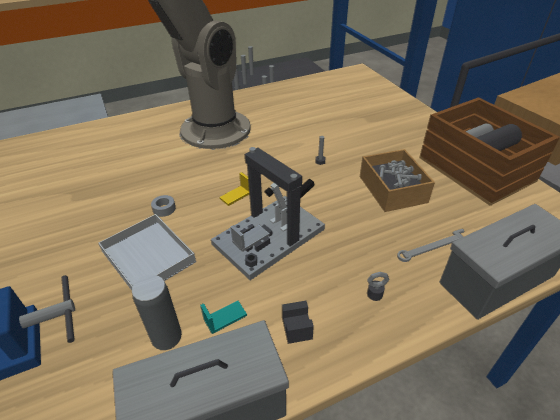

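View pics/d0.png

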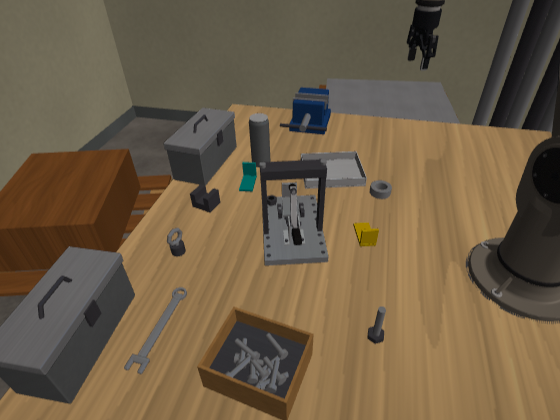

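The scene view shows the bracket in the nest at about (243,238), the bridge beam at (272,168), the black handle at (303,188), the tray at (148,250) and the can at (158,312). The side view shows the handle pointing toward the side camera at (297,237), with the tray behind it at (333,170).

```bash
cat > fit.py <<'E'
from h import *
a=load('s0');b=load('d0'); A=cloud(a);B=cloud(b)
for n,u,v in [('beam',272,165),('brk',243,238),('handle',305,187),('tray',148,250),('can',152,285),('ylw',235,193),('turq',230,315),('collar',163,205),('vee',297,320),('stud',320,155)]:
    print(n,A[v,u].round(3))
P=np.vstack([A.reshape(-1,3),B.reshape(-1,3)]); P=P[~np.isnan(P[:,0])]
def rect(m,n):
    q=P[m]; r=cv2.minAreaRect((q[:,:2]*1000).astype(np.float32)); print(n,len(q),r, q.mean(0))
c=A[238,243]
near=np.hypot(*(P[:,:2]-A[187,290,:2]).T)<.3
fx=np.hypot(*(P[:,:2]-A[165,272,:2]).T)<.2
rect(fx&(P[:,2]>.2)&(P[:,2]<.22),'beamtop')
rect(fx&(P[:,2]>.017)&(P[:,2]<.0225),'plate')
t=np.hypot(*(P[:,:2]-A[250,148,:2]).T)<.14
rect(t&(P[:,2]>.024)&(P[:,2]<.034),'trayrim')
rect(t&(P[:,2]>-.002)&(P[:,2]<.006),'floor')
E
python3 fit.py
```

```text
beam [ 0.541 -0.027  0.211]
brk [ 0.587 -0.122  0.073]
handle [0.513 0.07  0.097]
tray [ 0.463 -0.32   0.005]
can [ 0.706 -0.328  0.16 ]
ylw [ 0.356 -0.062  0.008]
turq [ 0.719 -0.206  0.008]
collar [ 0.31  -0.251 -0.001]
vee [ 0.796 -0.092  0.023]
stud [0.324 0.219 0.03 ]
beamtop 1832 ((535.1386108398438, -23.630401611328125), (150.77252197265625, 47.04464340209961), 16.845380783081055) [ 0.53867004 -0.0227933   0.20887887]
plate 4917 ((530.1803588867188, -48.85728454589844), (254.54763793945312, 282.61572265625), 40.1723747253418) [ 0.54140789 -0.03273737  0.01965609]
trayrim 791 ((453.300048828125, -310.14044189453125), (222.02749633789062, 195.96868896484375), 14.477690696716309) [ 0.45754108 -0.31736765  0.02784132]
floor 7723 ((460.5945739746094, -319.6841735839844), (279.0811462402344, 273.6476135253906), 80.09528350830078) [ 0.46178577 -0.31873215  0.00135024]
```

```bash
cat > fit2.py <<'E'
from fit import *
from scipy.optimize import differential_evolution as de
def loc(q,p): 
    c,s=np.cos(p[2]),np.sin(p[2]); d=q[:,:2]-p[:2]; return np.c_[d@[c,s],d@[-s,c]]
def fit(q,hx,hy,cx,out,c0,th):
    def f(p):
        l=np.abs(loc(q,p)-[cx,0])-[hx,hy]; m=l.max(1)
        d=np.abs(m) if out else np.maximum(m,0)
        return np.minimum(d,.008).mean()
    r=de(f,[(c0[0]-.04,c0[0]+.04),(c0[1]-.04,c0[1]+.04),(th-.25,th+.25)],seed=1,popsize=25,maxiter=300,tol=1e-8); print(r.x.round(4),np.degrees(r.x[2]).round(2),r.fun*1000); return r.x
th=np.radians(-73.2)
bm=P[fx&(P[:,2]>.206)&(P[:,2]<.214)]; fit(bm,.02,.073,-.008,False,(.54,-.02),th)
pl=P[fx&(P[:,2]>.017)&(P[:,2]<.0225)]; F=fit(pl,.12,.075,.01,False,(.54,-.03),th)
tr=P[t&(P[:,2]>.022)&(P[:,2]<.033)]
fit(tr,.0885,.0735,0,True,(.457,-.317),np.radians(14.5)); fit(tr,.0885,.0735,0,True,(.457,-.317),np.radians(-75.5))
# bracket in fixture frame
q=P[fx]; l=loc(q,F)
m=(l[:,0]>.09)&(l[:,0]<.12)&(np.abs(l[:,1])<.03)&(q[:,2]>.055)
print('leg',np.percentile(l[m],[5,50,95],axis=0).round(4),q[m,2].max())
m=(q[:,2]>.07)&(q[:,2]<.18)&(l[:,0]<-.06)&(np.abs(l[:,1])<.05); print('handle',np.percentile(np.c_[l[m],q[m,2]],[2,50,98],axis=0).round(4))
E
python3 fit2.py | tail -8
```

```text
[ 0.478  -0.3232  0.2858] 16.38 2.4550665216651457
[ 0.468  -0.3418 -1.2815] -73.43 4.980418017284955
leg [[ 0.0946 -0.0173]
 [ 0.1026  0.0061]
 [ 0.1066  0.0193]] 0.08713462084210444
handle [[-0.1375 -0.0084  0.0783]
 [-0.1126  0.0026  0.0947]
 [-0.0672  0.0099  0.1036]]
```

```bash
python3 fit2.py | tail -10 | head -4; python3 - <<'E'
from h import *
# tray corners projected on both pics
for (x,y,th) in [(.478,-.3232,.2858),(.468,-.3418,-1.2815)]:
  for f in ['s0','d0']:
    d=load(f);Rm=rot(d['orientation']);c,s=np.cos(th),np.sin(th);o=[]
    for a,b in [(1,1),(1,-1),(-1,-1),(-1,1)]:
        p=np.array([x+c*.09*a-s*.075*b,y+s*.09*a+c*.075*b,.03]);q=np.array(d['mtx'])@(Rm.T@(p-d['position']));o.append((q[:2]/q[2]).round(0).tolist())
    print(f,o)
E
```

```text
[ 0.5385 -0.032  -1.2767] -73.15 0.12753410899973203
[ 0.5385 -0.0319 -1.2732] -72.95 0.07044535714238255
[ 0.478  -0.3232  0.2858] 16.38 2.4550665216651457
[ 0.468  -0.3418 -1.2815] -73.43 4.980418017284955
s0 [[195.0, 253.0], [133.0, 289.0], [98.0, 242.0], [156.0, 213.0]]
d0 [[304.0, 180.0], [300.0, 153.0], [356.0, 151.0], [366.0, 177.0]]
s0 [[114.0, 288.0], [85.0, 249.0], [156.0, 213.0], [188.0, 246.0]]
d0 [[308.0, 148.0], [354.0, 146.0], [366.0, 177.0], [315.0, 180.0]]
```

```bash
cat > g.py <<'E'
from h import *
import sys
O=np.array([.5385,-.032,0]); th=-1.2732
FX=np.array([np.cos(th),np.sin(th),0]);FY=np.array([-np.sin(th),np.cos(th),0]);Z=np.array([0,0,1.])
def toolR(T):  # tilt deg, approaching from -x of fixture
    t=np.radians(T); z=FX*np.sin(t)-Z*np.cos(t); return np.c_[np.cross(FY,z),FY,z]
def grip(q,r=.082): # world point of handle
    return O+FX*(-.04-r*np.sin(1.25-q))+Z*(.065+r*np.cos(1.25-q))
def inc(p,Rm,label='',s=None):
    s=s or env.sense(); R0=rot(s['tool_rot']); d=R0.T@(np.asarray(p)-s['eef_pos'])/.03
    w=np.degrees(R.from_matrix(R0.T@Rm).as_rotvec())/5
    print(label,'d',d.round(2),'w',w.round(2),'rows>=',round(max(np.linalg.norm(d)*30/62.5,np.linalg.norm(w)*5/10.7),1))
def st():
    s=env.sense(); print(round(s['t'],2),s['eef_pos'].round(4),s['tool_rot'].round(3),s['qpos'].round(2),s['ft_force'].round(1),round(s['gripper_width'],4),s['grasp_force'])
E
python3 - <<'E'
from g import *
inc([.42,-.40,.36],toolR(0),'W1')
Rm=toolR(40); G=grip(0); print(G, G+Rm[:,2]*.019)
inc(G+Rm[:,2]*(.019-.12),Rm,'pre')
E
```

```text
W1 d [ 7.69 -4.75 -4.31] w [-2.000e-02 -1.000e-02 -1.682e+01] rows>= 7.9
[0.50395342 0.08063799 0.09085643] [0.50753454 0.06896186 0.07630159]
pre d [ 16.74 -20.55   2.1 ] w [ -5.87  -6.5  -16.07] rows>= 12.8
```

>>> arm_command:
  increments:
    - {"dx": 0,"dy": 0,"dz": -2,"wz": -1}
    - {"dx": 1.5,"dy": -1,"dz": -4,"wz": -3}
    - {"dx": 3,"dy": -2,"dz": -4.3,"wz": -5}
    - {"dx": 4.5,"dy": -3,"dz": -4.3,"wz": -7}
    - {"dx": 6,"dy": -4,"dz": -4.3,"wz": -9}
  jaw: 85

```text
invalid input at $.increments[0]: expected keys dx, dy, dz, wx, wy, wz
```

```bash
python3 - <<'E'
from g import *
st()
Rm=toolR(40); G=grip(0)
inc([.44,-.1,.36],toolR(0),'mid')
inc(G+Rm[:,2]*(.019-.12),Rm,'pre')
E
```

```text
0.1 [ 0.2631 -0.621   0.2304] [-3.14   0.     0.401] [ 1.06  0.48  0.02  1.56 -0.01  1.11 -0.08] [-0.6  0.8 -0.1] 0.0854 0.0
mid d [ 12.2 -13.7  -4.3] w [-2.000e-02 -1.000e-02 -1.682e+01] rows>= 9.0
pre d [ 16.74 -20.55   2.1 ] w [ -5.87  -6.5  -16.07] rows>= 12.8
```

>>> arm_command:
  increments:
    - {"dx": 0,"dy": 0,"dz": -2,"wx": 0,"wy": 0,"wz": -1}
    - {"dx": 1.5,"dy": -1,"dz": -4,"wx": 0,"wy": 0,"wz": -3}
    - {"dx": 3,"dy": -2,"dz": -4.3,"wx": 0,"wy": 0,"wz": -5}
    - {"dx": 4.5,"dy": -3,"dz": -4.3,"wx": 0,"wy": 0,"wz": -7}
    - {"dx": 6,"dy": -4,"dz": -4.3,"wx": 0,"wy": 0,"wz": -9}
  jaw: 85

```text
t: 0.72
eef_pos: [0.3834, -0.4386, 0.3606]
tool_rot: [3.141, 0.0, 1.193]
ft_force: [-0.5, -0.8, -0.3]
gripper_width: 0.0847
grasp_force: 0.0
```

```bash
python3 - <<'E'
from g import *
st()
Rm=toolR(40); G=grip(0)
inc([.44,-.1,.36],toolR(0),'mid')
inc(G+Rm[:,2]*(.019-.12),Rm,'pre')
E
```

```text
0.72 [ 0.3834 -0.4386  0.3606] [3.141 0.    1.193] [ 0.91  0.24 -0.2   1.6   0.05  1.3   0.32] [-0.5 -0.8 -0.3] 0.0847 0.0
mid d [11.19 -2.41  0.02] w [ 0.01  0.   -7.74] rows>= 5.5
pre d [19.26 -4.01  6.41] w [-2.69 -7.69 -7.42] rows>= 9.9
```

>>> arm_command:
  increments:
    - {"dx": 2,"dy": -0.5,"dz": 0,"wx": 0,"wy": 0,"wz": -1.5}
    - {"dx": 4,"dy": -1,"dz": 0,"wx": 0,"wy": 0,"wz": -3}
    - {"dx": 6,"dy": -1.5,"dz": 0,"wx": 0,"wy": 0,"wz": -4.5}
    - {"dx": 8,"dy": -2,"dz": 0,"wx": 0,"wy": 0,"wz": -6}
    - {"dx": 10,"dy": -2.4,"dz": 0,"wx": 0,"wy": 0,"wz": -7.7}

```text
t: 1.35
eef_pos: [0.4277, -0.1337, 0.3602]
tool_rot: [-3.141, 0.0, 1.863]
ft_force: [0.8, 0.7, -0.2]
gripper_width: 0.0852
grasp_force: 0.0
```

```bash
python3 - <<'E'
from g import *
st()
Rm=toolR(40); G=grip(0)
inc(G+Rm[:,2]*(.019-.2),Rm,'pre200')
inc(G+Rm[:,2]*(.019-.12),Rm,'pre')
E
```

```text
1.35 [ 0.4277 -0.1337  0.3602] [-3.141  0.     1.863] [ 0.66  0.02 -0.49  1.86  0.01  1.27  0.45] [ 0.8  0.7 -0.2] 0.0852 0.0
pre200 d [9.99 4.47 4.35] w [-0.03 -8.   -0.06] rows>= 5.7
pre d [8.28 4.48 6.39] w [-0.03 -8.   -0.06] rows>= 5.5
```

>>> arm_command:
  increments:
    - {"dx": 2,"dy": 1,"dz": 0,"wx": 0,"wy": -1.5,"wz": 0}
    - {"dx": 4,"dy": 2,"dz": 0,"wx": 0,"wy": -3,"wz": 0}
    - {"dx": 6,"dy": 3,"dz": 0.5,"wx": 0,"wy": -4.5,"wz": 0}
    - {"dx": 8,"dy": 4,"dz": 2,"wx": 0,"wy": -6.2,"wz": 0}
    - {"dx": 9.5,"dy": 4.5,"dz": 3.5,"wx": 0,"wy": -8,"wz": 0}

```text
t: 1.98
eef_pos: [0.4721, 0.1207, 0.295]
tool_rot: [-3.141, 0.674, 1.852]
ft_force: [1.3, -1.9, -1.0]
gripper_width: 0.0846
grasp_force: 0.0
```

```bash
python3 - <<'E'
from g import *
st()
Rm=toolR(40); G=grip(0)
inc(G+Rm[:,2]*(.019-.1),Rm,'pre100')
inc(G+Rm[:,2]*(.019),Rm,'grasp')
d=snap('wrist','w1')
E
```

```text
1.98 [0.4721 0.1207 0.295 ] [-3.141  0.674  1.852] [-0.04  0.36 -0.89  1.88  0.78  1.57 -0.91] [ 1.3 -1.9 -1. ] 0.0846 0.0
pre100 d [3.08 0.62 3.6 ] w [-0.13 -0.28 -0.14] rows>= 2.3
grasp d [3.   0.66 6.93] w [-0.13 -0.28 -0.14] rows>= 3.6
```

View pics/w1.png

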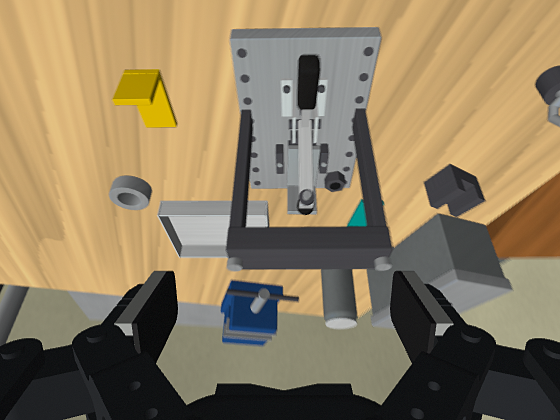

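The wrist view shows the open handle, its black grip at about (308,80), the bridge at (310,245), and the bracket in the nest below at (305,200).

```bash
python3 - <<'E'
from g import *
d=load('w1');W=cloud(d)
q=W[60:108,300:318].reshape(-1,3); q=q[~np.isnan(q[:,0])]; l=np.c_[(q-O)@FX,(q-O)@FY,q[:,2]]
print('grip rect', np.percentile(l,[5,50,95],axis=0).round(4))
for v in (62,70,80,90,100): 
    row=W[v,285:330]; m=row[:,2]>.06; y=(row[m]-O)@FY; print(v,y.min().round(4),y.max().round(4),((row[m]-O)@FX).mean().round(4),row[m,2].mean().round(4))
G=grip(0);print(G)
E
```

```text
grip rect [[-0.1343 -0.0047  0.0876]
 [-0.1165  0.0021  0.0982]
 [-0.0812  0.0097  0.1041]]
62 -0.0077 0.0093 -0.1338 0.0962
70 -0.0078 0.0091 -0.1311 0.1028
80 -0.0081 0.009 -0.1201 0.1006
90 -0.0081 0.0092 -0.1068 0.0964
100 -0.008 0.0093 -0.0926 0.092
[0.50395342 0.08063799 0.09085643]
```

>>> arm_command:
  increments:
    - {"dx": 1.5,"dy": 0.3,"dz": 1.8,"wx": -0.1,"wy": -0.3,"wz": -0.1}
    - {"dx": 3.1,"dy": 0.65,"dz": 3.6,"wx": -0.1,"wy": -0.3,"wz": -0.1}
    - {"dx": 3.1,"dy": 0.65,"dz": 4.8,"wx": -0.1,"wy": -0.3,"wz": -0.1}
    - {"dx": 3.0,"dy": 0.65,"dz": 5.4,"wx": -0.1,"wy": -0.3,"wz": -0.1}
    - {"dx": 3.0,"dy": 0.65,"dz": 5.4,"wx": -0.1,"wy": -0.3,"wz": -0.1}
  jaw: 60

```text
t: 2.65
eef_pos: [0.4963, 0.0952, 0.1114]
tool_rot: [-3.132, 0.695, 1.871]
ft_force: [-0.2, -0.4, -0.5]
gripper_width: 0.0597
grasp_force: 0.0
```

```bash
python3 - <<'E'
from g import *
st()
Rm=toolR(40); G=grip(0)
inc(G+Rm[:,2]*(.019),Rm,'grasp')
E
```

```text
2.65 [0.4963 0.0952 0.1114] [-3.132  0.695  1.871] [-0.11  0.65 -0.77  2.01  1.02  1.38 -1.18] [-0.2 -0.4 -0.5] 0.0597 0.0
grasp d [0.02 0.11 1.5 ] w [-0.09 -0.03  0.02] rows>= 0.7
```

>>> arm_command:
  increments:
    - {"dx": 0,"dy": 0.13,"dz": 0.8,"wx": -0.1,"wy": 0,"wz": 0}
    - {"dx": 0,"dy": 0.13,"dz": 1.5,"wx": -0.1,"wy": 0,"wz": 0}
    - {"dx": 0,"dy": 0.13,"dz": 1.5,"wx": -0.1,"wy": 0,"wz": 0}

```text
t: 3.02
eef_pos: [0.5081, 0.0689, 0.0767]
tool_rot: [-3.142, 0.695, 1.871]
ft_force: [0.3, 0.5, -0.2]
gripper_width: 0.0601
grasp_force: 0.0
```

>>> arm_command:
  increments:
    - {"dx": 0,"dy": 0,"dz": 0,"wx": 0,"wy": 0,"wz": 0}
    - {"dx": 0,"dy": 0,"dz": 0,"wx": 0,"wy": 0,"wz": 0}
    - {"dx": 0,"dy": 0,"dz": 0,"wx": 0,"wy": 0,"wz": 0}
    - {"dx": 0,"dy": 0,"dz": 0,"wx": 0,"wy": 0,"wz": 0}
  jaw: 10

```text
t: 3.52
eef_pos: [0.5074, 0.0709, 0.0771]
tool_rot: [-3.142, 0.695, 1.873]
ft_force: [-4.0, 2.5, 5.4]
gripper_width: 0.0171
grasp_force: 58.9
```

```bash
python3 - <<'E'
from g import *
st(); s=env.sense()
Rm=toolR(40)
off=s['eef_pos']-(grip(0)+Rm[:,2]*.019); print('off tool',Rm.T@off)
for q in (.2,.4,.6,.8,1.0,1.15,1.25): inc(grip(q)+Rm[:,2]*.019+off,rot(s['tool_rot']),q)
E
```

```text
3.52 [0.5074 0.0709 0.0771] [-3.142  0.695  1.873] [-0.09  0.69 -0.74  2.04  1.1   1.32 -1.21] [-4.   2.5  5.4] 0.0171 58.94627630710602
off tool [ 0.00092128  0.00039545 -0.00184005]
0.2 d [-0.49 -0.   -0.24] w [0. 0. 0.] rows>= 0.3
0.4 d [-1.02 -0.   -0.38] w [0. 0. 0.] rows>= 0.5
0.6 d [-1.56 -0.   -0.41] w [0. 0. 0.] rows>= 0.8
0.8 d [-2.1  -0.01 -0.33] w [0. 0. 0.] rows>= 1.0
1.0 d [-2.62 -0.01 -0.15] w [0. 0. 0.] rows>= 1.3
1.15 d [-2.97 -0.01  0.06] w [0. 0. 0.] rows>= 1.4
1.25 d [-3.19 -0.01  0.22] w [0. 0. 0.] rows>= 1.5
```

>>> arm_command:
  increments:
    - {"dx": -0.24,"dy": 0,"dz": -0.13,"wx": 0,"wy": 0,"wz": 0}
    - {"dx": -0.49,"dy": 0,"dz": -0.24,"wx": 0,"wy": 0,"wz": 0}
    - {"dx": -0.75,"dy": 0,"dz": -0.32,"wx": 0,"wy": 0,"wz": 0}
    - {"dx": -1.02,"dy": 0,"dz": -0.38,"wx": 0,"wy": 0,"wz": 0}

```text
t: 4.03
eef_pos: [0.5118, 0.0562, 0.1041]
tool_rot: [-3.14, 0.69, 1.875]
ft_force: [-3.3, 4.9, -11.0]
gripper_width: 0.0174
grasp_force: 58.5
```

>>> arm_command:
  increments:
    - {"dx": -0.27,"dy": 0,"dz": -0.03,"wx": 0,"wy": 0,"wz": 0}
    - {"dx": -0.54,"dy": 0,"dz": -0.03,"wx": 0,"wy": 0,"wz": 0}
    - {"dx": -0.81,"dy": 0,"dz": 0,"wx": 0,"wy": 0,"wz": 0}
    - {"dx": -1.08,"dy": 0,"dz": 0.05,"wx": 0,"wy": 0,"wz": 0}

```text
t: 4.53
eef_pos: [0.5194, 0.0317, 0.1247]
tool_rot: [-3.141, 0.692, 1.875]
ft_force: [-6.6, 3.9, -2.4]
gripper_width: 0.0169
grasp_force: 61.2
```

>>> arm_command:
  increments:
    - {"dx": -0.27,"dy": 0,"dz": 0.08,"wx": 0,"wy": 0,"wz": 0}
    - {"dx": -0.52,"dy": 0,"dz": 0.18,"wx": 0,"wy": 0,"wz": 0}
    - {"dx": -0.7,"dy": 0,"dz": 0.28,"wx": 0,"wy": 0,"wz": 0}
    - {"dx": -0.87,"dy": 0,"dz": 0.39,"wx": 0,"wy": 0,"wz": 0}

```text
t: 5.03
eef_pos: [0.5279, 0.0037, 0.1335]
tool_rot: [-3.141, 0.696, 1.873]
ft_force: [-8.7, 4.0, 6.2]
gripper_width: 0.0173
grasp_force: 65.0
```

```bash
python3 - <<'E'
from g import *
st(); s=env.sense()
Rm=toolR(40)
for q in (1.15,1.25): inc(grip(q)+Rm[:,2]*.017,toolR(40),q)
E
```

```text
5.03 [0.5279 0.0037 0.1335] [-3.141  0.696  1.873] [ 0.06  0.57 -0.74  2.05  1.08  1.29 -1.03] [-8.7  4.   6.2] 0.0173 65.02890944480896
1.15 d [ 0.   -0.01 -0.  ] w [ 0.03 -0.03  0.04] rows>= 0.0
1.25 d [-0.22 -0.01  0.16] w [ 0.03 -0.03  0.04] rows>= 0.1
```

>>> arm_command:
  increments:
    - {"dx": -0.15,"dy": 0,"dz": 0.1,"wx": 0,"wy": 0,"wz": 0}
    - {"dx": -0.2,"dy": 0,"dz": 0.12,"wx": 0,"wy": 0,"wz": 0}

```text
t: 5.28
eef_pos: [0.5299, -0.0032, 0.1341]
tool_rot: [-3.141, 0.695, 1.872]
ft_force: [-6.2, 3.7, 0.7]
gripper_width: 0.0172
grasp_force: 65.2
```

>>> arm_command:
  increments:
    - {"dx": 0,"dy": 0,"dz": 0,"wx": 0,"wy": 0,"wz": 0}
    - {"dx": 0,"dy": 0,"dz": 0,"wx": 0,"wy": 0,"wz": 0}
    - {"dx": 0,"dy": 0,"dz": 0,"wx": 0,"wy": 0,"wz": 0}
    - {"dx": 0,"dy": 0,"dz": -1,"wx": 0,"wy": 0,"wz": 0}
    - {"dx": 0,"dy": 0,"dz": -2.5,"wx": 0,"wy": 0,"wz": 0}
  jaw: 60

```text
t: 5.9
eef_pos: [0.516, 0.042, 0.1908]
tool_rot: [-3.139, 0.696, 1.872]
ft_force: [-0.4, -0.2, -0.4]
gripper_width: 0.0603
grasp_force: 0.0
```

>>> arm_command:
  increments:
    - {"dx": 0,"dy": 0,"dz": -0.5,"wx": 0,"wy": 0,"wz": 0}
    - {"dx": 0,"dy": 0,"dz": -0.5,"wx": 0,"wy": 0,"wz": 0}
    - {"dx": 0,"dy": 0,"dz": -0.5,"wx": 0,"wy": 0,"wz": 0}
    - {"dx": 0,"dy": 0,"dz": -0.5,"wx": 0,"wy": 0,"wz": 0}
    - {"dx": 0,"dy": 0,"dz": -0.5,"wx": 0,"wy": 0,"wz": 0}

```text
t: 6.52
eef_pos: [0.5136, 0.0513, 0.2016]
tool_rot: [-3.141, 0.695, 1.872]
ft_force: [0.8, 0.5, -0.4]
gripper_width: 0.06
grasp_force: 0.0
```

```bash
python3 - <<'E'
from g import *
st(); d=snap('wrist','w2'); snap('scene','s2'); W=cloud(d).reshape(-1,3)
l=np.c_[(W-O)@FX,(W-O)@FY,W[:,2]]
m=(l[:,0]<-.0275)&(l[:,0]>-.15)&(np.abs(l[:,1])<.02)&(l[:,2]>.1)&(l[:,2]<.175)
print(m.sum(),np.percentile(l[m],[2,50,98],axis=0).round(4))
i=load('s2')['pixels'][140:280,190:350]; cv2.imwrite('pics/s2c.png',cv2.resize(i,None,fx=4.5,fy=4.2,interpolation=2))
E
```

```text
6.53 [0.5136 0.0513 0.2016] [-3.141  0.695  1.872] [ 0.02  0.47 -0.81  1.99  0.95  1.4  -0.96] [ 0.8  0.5 -0.4] 0.06 0.0
2611 [[-0.0491 -0.0078  0.1038]
 [-0.0476  0.001   0.1424]
 [-0.0361  0.0093  0.1656]]
```

View pics/s2c.png

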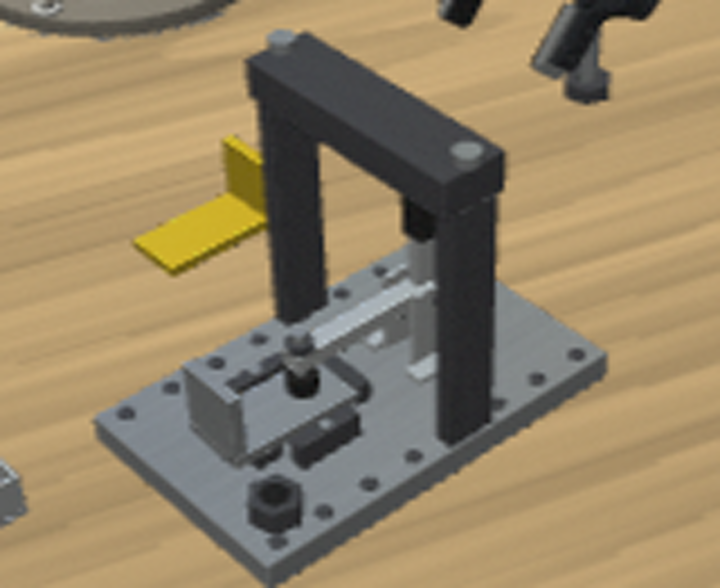

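The crop shows the arm level with its pad on the bracket's foot (300,375) and the black grip upright behind the beam (420,215). A dark hex nut stands on the plate at (275,500).

>>> arm_command:
  increments:
    - {"dx": 0,"dy": 0,"dz": 0,"wx": 0,"wy": 0,"wz": 0}
    - {"dx": 0,"dy": 0,"dz": 0,"wx": 0,"wy": 0,"wz": 0}
    - {"dx": 0,"dy": 0,"dz": 0,"wx": 0,"wy": 0,"wz": 0}
    - {"dx": 0,"dy": 0,"dz": 0,"wx": 0,"wy": 0,"wz": 0}
    - {"dx": 0,"dy": 0,"dz": 0,"wx": 0,"wy": 0,"wz": 0}

```text
t: 7.25
eef_pos: [0.5137, 0.0521, 0.2023]
tool_rot: [3.141, 0.694, 1.872]
ft_force: [-0.4, 0.3, 0.0]
gripper_width: 0.06
grasp_force: 0.0
```

>>> arm_command:
  increments:
    - {"dx": 0,"dy": 0,"dz": 0,"wx": 0,"wy": 0,"wz": 0}
    - {"dx": 0,"dy": 0,"dz": 0,"wx": 0,"wy": 0,"wz": 0}
    - {"dx": 0,"dy": 0,"dz": 0,"wx": 0,"wy": 0,"wz": 0}
    - {"dx": 0,"dy": 0,"dz": 0,"wx": 0,"wy": 0,"wz": 0}
    - {"dx": 0,"dy": 0,"dz": 0,"wx": 0,"wy": 0,"wz": 0}

```text
t: 7.88
eef_pos: [0.5138, 0.0521, 0.2023]
tool_rot: [3.141, 0.694, 1.872]
ft_force: [0.7, 1.2, -0.2]
gripper_width: 0.06
grasp_force: 0.0
```

```bash
python3 - <<'E'
from g import *
st(); Rm=toolR(40)
inc(grip(1.25)+Rm[:,2]*.019,Rm)
inc(grip(1.25)+Rm[:,2]*.012,Rm)
A=cloud(load('s2')); 
for u,v in [(251,254),(251,258),(240,230)]: p=A[v,u]; print((p-O)@FX,(p-O)@FY,p[2])
E
```

```text
7.88 [0.5138 0.0521 0.2023] [3.141 0.694 1.872] [ 0.02  0.47 -0.81  1.99  0.95  1.4  -0.96] [ 0.7  1.2 -0.2] 0.06 0.0
 d [-0.04 -0.04  3.06] w [ 0.04 -0.04  0.03] rows>= 1.5
 d [-0.04 -0.04  2.83] w [ 0.04 -0.04  0.03] rows>= 1.4
0.09620152250076336 0.0396699100693232 0.03366141181142612
0.10529367695710708 0.05126108978085399 0.03679470793117001
0.06964478494824815 -0.03452412113429191 0.03768315790932619
```

>>> arm_command:
  increments:
    - {"dx": 0,"dy": 0,"dz": 1.5,"wx": 0,"wy": 0,"wz": 0}
    - {"dx": 0,"dy": 0,"dz": 2.5,"wx": 0,"wy": 0,"wz": 0}
    - {"dx": 0,"dy": 0,"dz": 3,"wx": 0,"wy": 0,"wz": 0}
    - {"dx": 0,"dy": 0,"dz": 3,"wx": 0,"wy": 0,"wz": 0}

```text
t: 8.38
eef_pos: [0.5306, -0.0033, 0.1327]
tool_rot: [-3.141, 0.695, 1.872]
ft_force: [-0.1, 0.0, 0.4]
gripper_width: 0.0602
grasp_force: 0.0
```

>>> arm_command:
  increments:
    - {"dx": 0,"dy": 0,"dz": 0,"wx": 0,"wy": 0,"wz": 0}
    - {"dx": 0,"dy": 0,"dz": 0,"wx": 0,"wy": 0,"wz": 0}
    - {"dx": 0,"dy": 0,"dz": 0,"wx": 0,"wy": 0,"wz": 0}
    - {"dx": 0,"dy": 0,"dz": 0,"wx": 0,"wy": 0,"wz": 0}
  jaw: 10

```text
t: 8.88
eef_pos: [0.5297, -0.0023, 0.134]
tool_rot: [-3.141, 0.695, 1.873]
ft_force: [-7.2, 2.0, 6.6]
gripper_width: 0.0172
grasp_force: 60.1
```

```bash
python3 - <<'E'
from g import *
st(); s=env.sense()
Rm=toolR(40)
off=s['eef_pos']-(grip(1.25)+Rm[:,2]*.019); print('off tool',Rm.T@off)
for q in (1.1,1,.8,.6,.4,.2,0.): inc(grip(q)+Rm[:,2]*.019+off,rot(s['tool_rot']),q)
E
```

```text
8.88 [ 0.5297 -0.0023  0.134 ] [-3.141  0.695  1.873] [ 0.07  0.56 -0.74  2.05  1.09  1.28 -1.02] [-7.2  2.   6.6] 0.0172 60.07771611213684
off tool [ 0.00144537  0.00025491 -0.00323236]
1.1 d [ 0.33  0.   -0.24] w [0. 0. 0.] rows>= 0.2
1 d [ 0.57  0.   -0.37] w [0. 0. 0.] rows>= 0.3
0.8 d [ 1.09  0.   -0.55] w [0. 0. 0.] rows>= 0.6
0.6 d [ 1.63  0.01 -0.63] w [0. 0. 0.] rows>= 0.8
0.4 d [ 2.17  0.01 -0.6 ] w [0. 0. 0.] rows>= 1.1
0.2 d [ 2.7   0.01 -0.46] w [0. 0. 0.] rows>= 1.3
0.0 d [ 3.19  0.01 -0.22] w [0. 0. 0.] rows>= 1.5
```

>>> arm_command:
  increments:
    - {"dx": 0.3,"dy": 0,"dz": -0.22,"wx": 0,"wy": 0,"wz": 0}
    - {"dx": 0.57,"dy": 0,"dz": -0.37,"wx": 0,"wy": 0,"wz": 0}
    - {"dx": 0.83,"dy": 0,"dz": -0.47,"wx": 0,"wy": 0,"wz": 0}
    - {"dx": 1.09,"dy": 0,"dz": -0.55,"wx": 0,"wy": 0,"wz": 0}
    - {"dx": 1.36,"dy": 0,"dz": -0.6,"wx": 0,"wy": 0,"wz": 0}

```text
t: 9.5
eef_pos: [0.5184, 0.0342, 0.1223]
tool_rot: [-3.141, 0.702, 1.869]
ft_force: [2.9, -11.0, 2.6]
gripper_width: 0.0172
grasp_force: 58.7
```

>>> arm_command:
  increments:
    - {"dx": 0.27,"dy": 0,"dz": -0.03,"wx": 0,"wy": 0,"wz": 0}
    - {"dx": 0.54,"dy": 0,"dz": -0.02,"wx": 0,"wy": 0,"wz": 0}
    - {"dx": 0.81,"dy": 0,"dz": 0,"wx": 0,"wy": 0,"wz": 0}
    - {"dx": 1.07,"dy": 0,"dz": 0.05,"wx": 0,"wy": 0,"wz": 0}
    - {"dx": 1.34,"dy": 0,"dz": 0.14,"wx": 0,"wy": 0,"wz": 0}

```text
t: 10.12
eef_pos: [0.5096, 0.0632, 0.0927]
tool_rot: [-3.141, 0.699, 1.871]
ft_force: [-0.6, -4.9, 5.4]
gripper_width: 0.0169
grasp_force: 61.1
```

>>> arm_command:
  increments:
    - {"dx": 0.25,"dy": 0,"dz": 0.11,"wx": 0,"wy": 0,"wz": 0}
    - {"dx": 0.45,"dy": 0,"dz": 0.2,"wx": 0,"wy": 0,"wz": 0}
    - {"dx": 0.45,"dy": 0,"dz": 0.2,"wx": 0,"wy": 0,"wz": 0}

```text
t: 10.5
eef_pos: [0.5074, 0.0706, 0.0777]
tool_rot: [-3.14, 0.695, 1.873]
ft_force: [0.0, -6.4, -1.3]
gripper_width: 0.0174
grasp_force: 59.6
```

```bash
python3 - <<'E'
from g import *
st(); Rm=toolR(40); inc(grip(0)+Rm[:,2]*.017,Rm)
E
```

```text
10.5 [0.5074 0.0706 0.0777] [-3.14   0.695  1.873] [-0.09  0.69 -0.74  2.04  1.09  1.32 -1.2 ] [ 0.  -6.4 -1.3] 0.0174 59.59653317928314
 d [-0.01 -0.01  0.  ] w [ 0.02 -0.04  0.04] rows>= 0.0
```

Open and back off along the tool axis, then go up and above the bracket.

>>> arm_command:
  increments:
    - {"dx": 0,"dy": 0,"dz": 0,"wx": 0,"wy": 0,"wz": 0}
    - {"dx": 0,"dy": 0,"dz": 0,"wx": 0,"wy": 0,"wz": 0}
    - {"dx": 0,"dy": 0,"dz": 0,"wx": 0,"wy": 0,"wz": 0}
    - {"dx": 0,"dy": 0,"dz": -1.5,"wx": 0,"wy": 0,"wz": 0}
    - {"dx": 0,"dy": 0,"dz": -3,"wx": 0,"wy": 0,"wz": 0}
  jaw: 60

```text
t: 11.12
eef_pos: [0.4903, 0.1269, 0.1485]
tool_rot: [-3.141, 0.694, 1.873]
ft_force: [0.5, 0.6, -0.2]
gripper_width: 0.0601
grasp_force: 0.0
```

>>> arm_command:
  increments:
    - {"dx": 0,"dy": 0,"dz": -1.5,"wx": 0,"wy": 0,"wz": 0}
    - {"dx": 0,"dy": 0,"dz": -3,"wx": 0,"wy": 0,"wz": 0}
    - {"dx": 0,"dy": 0,"dz": -5,"wx": 0,"wy": 0,"wz": 0}
    - {"dx": 0,"dy": 0,"dz": -7,"wx": 0,"wy": 0,"wz": 0}
    - {"dx": 0,"dy": 0,"dz": -7,"wx": 0,"wy": 0,"wz": 0}

```text
t: 11.75
eef_pos: [0.4497, 0.2594, 0.3123]
tool_rot: [3.134, 0.689, 1.873]
ft_force: [-0.5, -0.1, -0.5]
gripper_width: 0.0601
grasp_force: 0.0
```

```bash
python3 - <<'E'
from g import *
st(); d=snap('wrist','w3'); W=cloud(d).reshape(-1,3)
snap('scene','s3'); W=np.vstack([W,cloud(load('s3')).reshape(-1,3)])
l=np.c_[(W-O)@FX,(W-O)@FY,W[:,2]]
m=(l[:,0]<-.065)&(l[:,0]>-.16)&(np.abs(l[:,1])<.02)&(l[:,2]>.06)&(l[:,2]<.12)
print('handle',m.sum(),np.percentile(l[m],[2,50,98],axis=0).round(4))
m=(l[:,0]<.13)&(l[:,0]>.08)&(np.abs(l[:,1])<.028)&(l[:,2]>.05)&(l[:,2]<.1)
print('leg',m.sum(),np.percentile(l[m],[2,50,98],axis=0).round(4))
m&=l[:,2]>.08; print('legtop',m.sum(),np.percentile(l[m],[2,50,98],axis=0).round(4))
# down-pointing with fingers closing along fixture x
for sg in (1,-1):
    y=sg*FX; Rm=np.c_[np.cross(y,-Z),y,-Z]; inc(O+FX*.101+Z*.3,Rm,sg)
inc([.44,.1,.4],toolR(0),'up')
E
```

```text
11.75 [0.4497 0.2594 0.3123] [3.134 0.689 1.873] [-0.31  0.49 -0.9   1.69  0.77  1.76 -1.06] [-0.5 -0.1 -0.5] 0.0601 0.0
handle 596 [[-0.1362 -0.0079  0.0815]
 [-0.1191  0.0019  0.0965]
 [-0.0784  0.0093  0.1041]]
leg 412 [[ 0.0952 -0.0184  0.0508]
 [ 0.0986  0.0023  0.0694]
 [ 0.1067  0.0203  0.085 ]]
legtop 104 [[ 0.0955 -0.0188  0.0806]
 [ 0.1003 -0.0003  0.0836]
 [ 0.1061  0.0191  0.0866]]
1 d [-10.08  -0.07   8.78] w [ 6.26  6.2  17.26] rows>= 9.1
-1 d [-10.08  -0.07   8.78] w [ -6.19   6.25 -17.16] rows>= 9.0
up d [-5.64 -1.87  0.75] w [0.04 7.95 0.05] rows>= 3.7
```

>>> arm_command:
  increments:
    - {"dx": -1.3,"dy": -0.2,"dz": 0,"wx": 0,"wy": 1.8,"wz": 0}
    - {"dx": -2.6,"dy": -0.4,"dz": 0.2,"wx": 0,"wy": 3.6,"wz": 0}
    - {"dx": -4,"dy": -0.7,"dz": 0.6,"wx": 0,"wy": 5.4,"wz": 0}
    - {"dx": -5,"dy": -1,"dz": 1.2,"wx": 0,"wy": 7,"wz": 0}
    - {"dx": -6,"dy": -1.2,"dz": 2,"wx": 0,"wy": 8,"wz": 0}

```text
t: 12.48
eef_pos: [0.4689, 0.0707, 0.378]
tool_rot: [3.14, -0.005, 1.867]
ft_force: [0.4, 0.6, 0.4]
gripper_width: 0.0598
grasp_force: 0.0
```

```bash
cat >> g.py <<'E'
DN=np.c_[np.cross(FX,-Z),FX,-Z]
E
python3 - <<'E'
from g import *
st(); inc(O+FX*.101+Z*.3,DN)
E
```

```text
12.47 [0.4689 0.0707 0.378 ] [ 3.14  -0.005  1.867] [ 0.62  0.11 -0.95  1.76  0.08  1.32 -0.05] [0.4 0.6 0.4] 0.0598 0.0
 d [-7.33  1.22  2.56] w [-0.03 -0.06 17.98] rows>= 8.4
```

>>> arm_command:
  increments:
    - {"dx": -1,"dy": 0.2,"dz": 0,"wx": 0,"wy": 0,"wz": 2}
    - {"dx": -2,"dy": 0.4,"dz": 0,"wx": 0,"wy": 0,"wz": 4}
    - {"dx": -3.2,"dy": 0.6,"dz": 0,"wx": 0,"wy": 0,"wz": 6}
    - {"dx": -4.4,"dy": 0.8,"dz": 0,"wx": 0,"wy": 0,"wz": 8}
    - {"dx": -5.5,"dy": 1,"dz": 0,"wx": 0,"wy": 0,"wz": 10}

```text
t: 13.1
eef_pos: [0.5459, -0.0766, 0.3757]
tool_rot: [-3.137, -0.001, 0.991]
ft_force: [0.3, 0.7, -0.3]
gripper_width: 0.06
grasp_force: 0.0
```

```bash
python3 - <<'E'
from g import *
st(); inc(O+FX*.101+Z*.25,DN)
E
```

```text
13.1 [ 0.5459 -0.0766  0.3757] [-3.137e+00 -1.000e-03  9.910e-01] [ 0.64  0.24 -0.74  1.62  0.16  1.35 -0.7 ] [ 0.3  0.7 -0.3] 0.06 0.0
 d [-1.04  1.59  4.18] w [-0.06  0.01  7.95] rows>= 3.7
```

>>> arm_command:
  increments:
    - {"dx": -0.3,"dy": 0.5,"dz": 0.4,"wx": 0,"wy": 0,"wz": 2}
    - {"dx": -0.6,"dy": 1,"dz": 1.2,"wx": 0,"wy": 0,"wz": 4}
    - {"dx": -1.04,"dy": 1.6,"dz": 2.4,"wx": -0.06,"wy": 0,"wz": 6}
    - {"dx": -1.04,"dy": 1.6,"dz": 3.5,"wx": -0.06,"wy": 0,"wz": 7.95}
    - {"dx": -1.04,"dy": 1.6,"dz": 4.2,"wx": -0.06,"wy": 0,"wz": 7.95}

```text
t: 13.72
eef_pos: [0.5676, -0.1271, 0.2477]
tool_rot: [-3.141, 0.003, 0.302]
ft_force: [-0.0, 0.0, -0.5]
gripper_width: 0.0596
grasp_force: 0.0
```

```bash
python3 - <<'E'
from g import *
st(); d=snap('wrist','w4'); W=cloud(d).reshape(-1,3)
l=np.c_[(W-O)@FX,(W-O)@FY,W[:,2]]
m=(l[:,0]<.13)&(l[:,0]>.08)&(np.abs(l[:,1])<.028)&(l[:,2]>.078)&(l[:,2]<.1)
print('legtop',m.sum(),np.percentile(l[m],[2,50,98],axis=0).round(4))
inc(O+FX*.101+Z*.053,DN)
E
```

```text
13.72 [ 0.5676 -0.1271  0.2477] [-3.141e+00  3.000e-03  3.020e-01] [ 0.57  0.37 -0.58  1.73  0.22  1.11 -1.35] [-0.   0.  -0.5] 0.0596 0.0
legtop 425 [[ 0.0975 -0.0176  0.0827]
 [ 0.101   0.0024  0.0846]
 [ 0.1052  0.0209  0.086 ]]
 d [0.07 0.09 6.41] w [-0.03  0.07  0.07] rows>= 3.1
```

View pics/w4.png

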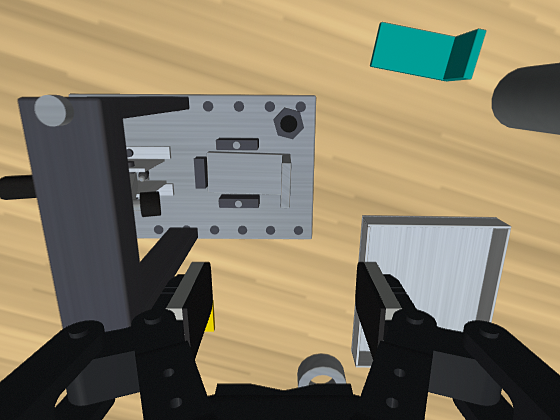

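The wrist view shows the leg at (287,180) in the nest, the nut at (289,123) clear of the fingers, the clamp arm raised under the beam, and the tray at (435,290).

>>> arm_command:
  increments:
    - {"dx": 0.1,"dy": 0.1,"dz": 1.7,"wx": 0,"wy": 0.07,"wz": 0.07}
    - {"dx": 0.1,"dy": 0.1,"dz": 3.5,"wx": 0,"wy": 0.07,"wz": 0.07}
    - {"dx": 0.1,"dy": 0.1,"dz": 5,"wx": 0,"wy": 0.07,"wz": 0.07}
    - {"dx": 0.1,"dy": 0.1,"dz": 6,"wx": 0,"wy": 0.07,"wz": 0.07}
    - {"dx": 0.1,"dy": 0.1,"dz": 6.4,"wx": 0,"wy": 0.07,"wz": 0.07}

```text
t: 14.4
eef_pos: [0.572, -0.1282, 0.0571]
tool_rot: [-3.141, -0.004, 0.299]
ft_force: [-0.5, -0.9, -0.3]
gripper_width: 0.0596
grasp_force: 0.0
```

>>> arm_command:
  increments:
    - {"dx": 0,"dy": 0,"dz": 0,"wx": 0,"wy": 0,"wz": 0}
    - {"dx": 0,"dy": 0,"dz": 0,"wx": 0,"wy": 0,"wz": 0}
    - {"dx": 0,"dy": 0,"dz": 0,"wx": 0,"wy": 0,"wz": 0}
    - {"dx": 0,"dy": 0,"dz": 0,"wx": 0,"wy": 0,"wz": 0}
    - {"dx": 0,"dy": 0,"dz": 0,"wx": 0,"wy": 0,"wz": 0}
  jaw: 3

```text
t: 15.02
eef_pos: [0.5753, -0.127, 0.0611]
tool_rot: [3.14, -0.011, 0.3]
ft_force: [-0.4, 1.4, 6.1]
gripper_width: 0.0066
grasp_force: 61.1
```

```bash
python3 - <<'E'
from g import *
st()
from fit2 import loc
# tray refit from wrist w4 rim
W=cloud(load('w4'));
for n,u,v in [('TL',366,225),('TR',504,228),('floor',430,290),('BL',357,362),('rimtop',440,218)]: print(n,W[v,u].round(4))
for u,v in [(362,222),(510,226),(363,230),(500,232)]: pass
q=W[205:375,345:520].reshape(-1,3); q=q[(q[:,2]>.026)&(q[:,2]<.034)]
print(np.c_[(q-O)@FX,(q-O)@FY].min(0),np.c_[(q-O)@FX,(q-O)@FY].max(0))
E
```

```text
15.03 [ 0.5753 -0.127   0.0611] [ 3.14  -0.011  0.3  ] [ 0.49  0.59 -0.49  1.88  0.39  0.76 -1.49] [-0.4  1.4  6.1] 0.0066 61.064021587371826
beam [ 0.541 -0.027  0.211]
brk [ 0.587 -0.122  0.073]
handle [0.513 0.07  0.097]
tray [ 0.463 -0.32   0.005]
can [ 0.706 -0.328  0.16 ]
ylw [ 0.356 -0.062  0.008]
turq [ 0.719 -0.206  0.008]
collar [ 0.31  -0.251 -0.001]
vee [ 0.796 -0.092  0.023]
stud [0.324 0.219 0.03 ]
beamtop 1832 ((535.1386108398438, -23.630401611328125), (150.77252197265625, 47.04464340209961), 16.845380783081055) [ 0.53867004 -0.0227933   0.20887887]
plate 4917 ((530.1803588867188, -48.85728454589844), (254.54763793945312, 282.61572265625), 40.1723747253418) [ 0.54140789 -0.03273737  0.01965609]
trayrim 791 ((453.300048828125, -310.14044189453125), (222.02749633789062, 195.96868896484375), 14.477690696716309) [ 0.45754108 -0.31736765  0.02784132]
floor 7723 ((460.5945739746094, -319.6841735839844), (279.0811462402344, 273.6476135253906), 80.09528350830078) [ 0.46178577 -0.31873215  0.00135024]
[ 0.5385 -0.032  -1.2767] -73.15 0.12753410899973203
[ 0.5385 -0.0319 -1.2732] -72.95 0.07044535714238255
[ 0.478  -0.3232  0.2858] 16.38 2.4550665216651457
[ 0.468  -0.3418 -1.2815] -73.43 4.980418017284955
leg [[ 0.0946 -0.0173]
 [ 0.1026  0.0061]
 [ 0.1066  0.0193]] 0.08713462084210444
handle [[-0.1375 -0.0084  0.0783]
 [-0.1126  0.0026  0.0947]
 [-0.0672  0.0099  0.1036]]
TL [ 0.5399 -0.2271  0.0242]
TR [ 0.5811 -0.3633  0.0306]
floor [ 0.4807 -0.3352  0.0039]
BL [ 0.3793 -0.2759  0.0312]
rimtop [ 0.5672 -0.3072  0.0077]
[ 0.18454697 -0.23243359] [ 0.33742742 -0.0517283 ]
```

>>> arm_command:
  increments:
    - {"dx": 0,"dy": 0,"dz": 0,"wx": 0,"wy": 0,"wz": 0}
    - {"dx": 0,"dy": 0,"dz": 0,"wx": 0,"wy": 0,"wz": 0}
    - {"dx": 0,"dy": 0,"dz": 0,"wx": 0,"wy": 0,"wz": 0}
  jaw: 40

```text
t: 15.4
eef_pos: [0.5742, -0.1275, 0.0595]
tool_rot: [3.14, -0.008, 0.3]
ft_force: [-0.5, -0.7, 0.1]
gripper_width: 0.0401
grasp_force: 0.0
```

```bash
python3 - <<'E'
from g import *
st(); inc(O+FX*.101+FY*.0015+Z*.053,DN)
d=snap('wrist','w5'); W=cloud(d).reshape(-1,3)
l=np.c_[(W-O)@FX,(W-O)@FY,W[:,2]]
m=(l[:,0]<.115)&(l[:,0]>.085)&(np.abs(l[:,1])<.028)&(l[:,2]>.078)&(l[:,2]<.1)
print('legtop',m.sum(),np.percentile(l[m],[2,50,98],axis=0).round(4) if m.sum() else '')
E
```

```text
15.4 [ 0.5742 -0.1275  0.0595] [ 3.14  -0.008  0.3  ] [ 0.49  0.6  -0.49  1.88  0.39  0.76 -1.49] [-0.5 -0.7  0.1] 0.0401 0.0
 d [-0.15 -0.03  0.21] w [ 0.01 -0.09  0.03] rows>= 0.1
legtop 2171 [[ 0.0981 -0.0173  0.08  ]
 [ 0.102   0.0045  0.0845]
 [ 0.1057  0.0214  0.0857]]
```

View pics/w5.png

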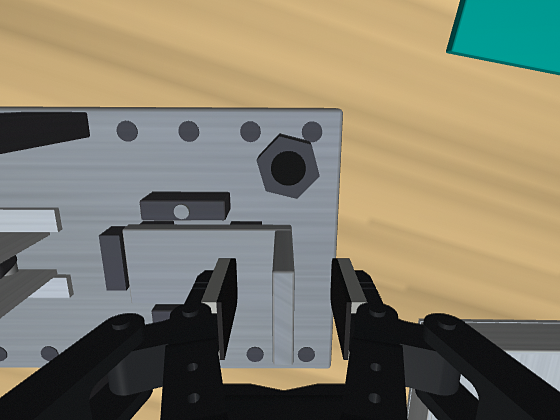

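The wrist view shows both pads straddling the leg at (283,300), the bracket sitting square in the nest, and the nut clear at (288,165).

>>> arm_command:
  increments:
    - {"dx": -0.15,"dy": -0.03,"dz": 0.2,"wx": 0,"wy": -0.09,"wz": 0}
    - {"dx": -0.15,"dy": -0.03,"dz": 0.2,"wx": 0,"wy": -0.09,"wz": 0}

```text
t: 15.7
eef_pos: [0.5688, -0.1278, 0.0526]
tool_rot: [3.141, 0.001, 0.3]
ft_force: [-0.3, 0.2, -0.8]
gripper_width: 0.0402
grasp_force: 0.0
```

>>> arm_command:
  increments:
    - {"dx": 0,"dy": 0,"dz": 0,"wx": 0,"wy": 0,"wz": 0}
    - {"dx": 0,"dy": 0,"dz": 0,"wx": 0,"wy": 0,"wz": 0}
    - {"dx": 0,"dy": 0,"dz": 0,"wx": 0,"wy": 0,"wz": 0}
    - {"dx": 0,"dy": 0,"dz": 0,"wx": 0,"wy": 0,"wz": 0}
  jaw: 3

```text
t: 16.2
eef_pos: [0.5698, -0.1279, 0.0536]
tool_rot: [3.14, -0.001, 0.3]
ft_force: [-0.6, -0.3, 1.6]
gripper_width: 0.007
grasp_force: 58.5
```

>>> arm_command:
  increments:
    - {"dx": 0,"dy": 0,"dz": -0.3,"wx": 0,"wy": 0,"wz": 0}
    - {"dx": 0,"dy": 0,"dz": -0.8,"wx": 0,"wy": 0,"wz": 0}
    - {"dx": 0,"dy": 0,"dz": -1.6,"wx": 0,"wy": 0,"wz": 0}
    - {"dx": 0,"dy": 0,"dz": -2.6,"wx": 0,"wy": 0,"wz": 0}
    - {"dx": 0,"dy": 0,"dz": -3.6,"wx": 0,"wy": 0,"wz": 0}

```text
t: 16.82
eef_pos: [0.5694, -0.1276, 0.1631]
tool_rot: [3.14, -0.001, 0.3]
ft_force: [0.3, -0.9, -3.9]
gripper_width: 0.0072
grasp_force: 58.5
```

```bash
python3 - <<'E'
from g import *
st(); inc(O+FX*.28-FY*.142+Z*.16,DN)
E
```

```text
16.82 [ 0.5694 -0.1276  0.1631] [ 3.14e+00 -1.00e-03  3.00e-01] [ 0.54  0.46 -0.56  1.82  0.29  0.95 -1.41] [ 0.3 -0.9 -3.9] 0.0072 58.522297739982605
 d [-4.8   5.97  0.11] w [ 0.01 -0.01  0.03] rows>= 3.7
```

>>> arm_command:
  increments:
    - {"dx": -0.7,"dy": 0.9,"dz": 0,"wx": 0,"wy": 0,"wz": 0}
    - {"dx": -1.8,"dy": 2.3,"dz": 0,"wx": 0,"wy": 0,"wz": 0}
    - {"dx": -3,"dy": 3.7,"dz": 0,"wx": 0,"wy": 0,"wz": 0}
    - {"dx": -4.1,"dy": 5.1,"dz": 0,"wx": 0,"wy": 0,"wz": 0}
    - {"dx": -4.8,"dy": 6,"dz": 0,"wx": 0,"wy": 0,"wz": 0}

```text
t: 17.45
eef_pos: [0.4834, -0.3454, 0.1623]
tool_rot: [3.139, 0.0, 0.297]
ft_force: [-0.3, 0.1, -4.3]
gripper_width: 0.0072
grasp_force: 58.6
```

>>> arm_command:
  increments:
    - {"dx": 0,"dy": 0,"dz": 0.5,"wx": 0,"wy": 0,"wz": 0}
    - {"dx": 0,"dy": 0,"dz": 1.3,"wx": 0,"wy": 0,"wz": 0}
    - {"dx": 0,"dy": 0,"dz": 2,"wx": 0,"wy": 0,"wz": 0}
    - {"dx": 0,"dy": 0,"dz": 2.5,"wx": 0,"wy": 0,"wz": 0}
    - {"dx": 0,"dy": 0,"dz": 2.5,"wx": 0,"wy": 0,"wz": 0}

```text
t: 18.08
eef_pos: [0.4849, -0.3413, 0.0856]
tool_rot: [-3.141, 0.001, 0.301]
ft_force: [-0.2, 0.4, -2.7]
gripper_width: 0.007
grasp_force: 58.8
```

```bash
python3 - <<'E'
from g import *
st(); inc(O+FX*.28-FY*.142+Z*.0246,DN)
snap('scene','s4'); i=load('s4')['pixels'][170:310,70:230]; cv2.imwrite('pics/s4c.png',cv2.resize(i,None,fx=4.5,fy=4.2,interpolation=2))
E
```

```text
18.07 [ 0.4849 -0.3413  0.0856] [-3.141e+00  1.000e-03  3.010e-01] [ 0.86  0.56 -0.47  1.85  0.34  0.81 -1.05] [-0.2  0.4 -2.7] 0.007 58.768070340156555
 d [-0.    0.    2.03] w [-0.01  0.01  0.04] rows>= 1.0
```

View pics/s4c.png

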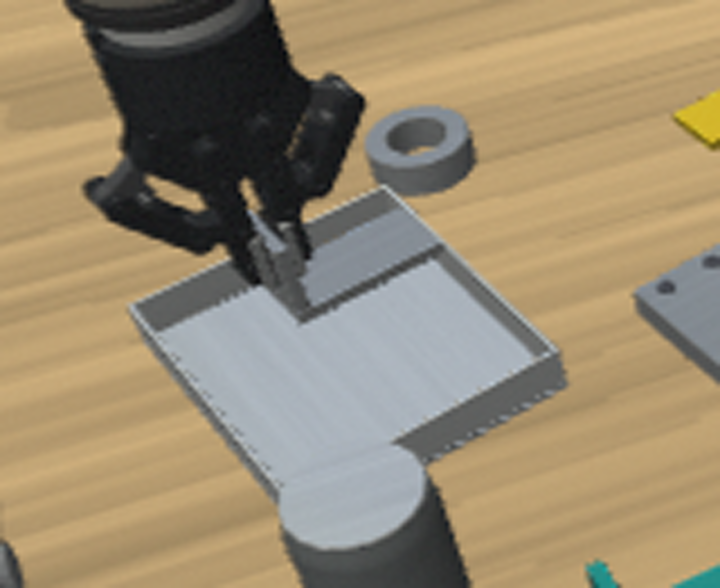

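The crop shows the bracket level in the gripper at (340,260), inside the tray's outline from above. Lower it slowly.

>>> arm_command:
  increments:
    - {"dx": 0,"dy": 0,"dz": 0.5,"wx": 0,"wy": 0,"wz": 0}
    - {"dx": 0,"dy": 0,"dz": 1,"wx": 0,"wy": 0,"wz": 0}
    - {"dx": 0,"dy": 0,"dz": 1.4,"wx": 0,"wy": 0,"wz": 0}
    - {"dx": 0,"dy": 0,"dz": 1.7,"wx": 0,"wy": 0,"wz": 0}
    - {"dx": 0,"dy": 0,"dz": 1.8,"wx": 0,"wy": 0,"wz": 0}

```text
t: 18.75
eef_pos: [0.485, -0.3421, 0.0317]
tool_rot: [3.141, 0.0, 0.3]
ft_force: [0.4, -0.1, -2.8]
gripper_width: 0.0072
grasp_force: 58.6
```

>>> arm_command:
  increments:
    - {"dx": 0,"dy": 0,"dz": 0.06,"wx": 0,"wy": 0,"wz": 0}
    - {"dx": 0,"dy": 0,"dz": 0.12,"wx": 0,"wy": 0,"wz": 0}
    - {"dx": 0,"dy": 0,"dz": 0.16,"wx": 0,"wy": 0,"wz": 0}
    - {"dx": 0,"dy": 0,"dz": 0.2,"wx": 0,"wy": 0,"wz": 0}
    - {"dx": 0,"dy": 0,"dz": 0.2,"wx": 0,"wy": 0,"wz": 0}

```text
t: 19.38
eef_pos: [0.4853, -0.3424, 0.0266]
tool_rot: [3.14, -0.0, 0.3]
ft_force: [-0.1, -0.4, -2.8]
gripper_width: 0.0069
grasp_force: 58.6
```

>>> arm_command:
  increments:
    - {"dx": 0,"dy": 0,"dz": 0.03,"wx": 0,"wy": 0,"wz": 0}
    - {"dx": 0,"dy": 0,"dz": 0.06,"wx": 0,"wy": 0,"wz": 0}
    - {"dx": 0,"dy": 0,"dz": 0.08,"wx": 0,"wy": 0,"wz": 0}
    - {"dx": 0,"dy": 0,"dz": 0.08,"wx": 0,"wy": 0,"wz": 0}

```text
t: 19.88
eef_pos: [0.4854, -0.3425, 0.0246]
tool_rot: [3.14, -0.0, 0.3]
ft_force: [-1.5, 0.7, 3.7]
gripper_width: 0.0073
grasp_force: 59.8
```

Contact with the floor; release, opening only a little, and go straight up.

>>> arm_command:
  increments:
    - {"dx": 0,"dy": 0,"dz": 0,"wx": 0,"wy": 0,"wz": 0}
    - {"dx": 0,"dy": 0,"dz": 0,"wx": 0,"wy": 0,"wz": 0}
    - {"dx": 0,"dy": 0,"dz": -0.3,"wx": 0,"wy": 0,"wz": 0}
    - {"dx": 0,"dy": 0,"dz": -1,"wx": 0,"wy": 0,"wz": 0}
    - {"dx": 0,"dy": 0,"dz": -2,"wx": 0,"wy": 0,"wz": 0}
  jaw: 30

```text
t: 20.5
eef_pos: [0.4852, -0.3422, 0.0856]
tool_rot: [3.141, -0.0, 0.3]
ft_force: [0.9, -0.6, 0.9]
gripper_width: 0.03
grasp_force: 0.0
```

>>> arm_command:
  increments:
    - {"dx": 0,"dy": 0,"dz": -1.5,"wx": 0,"wy": 0,"wz": 0}
    - {"dx": 0,"dy": 0,"dz": -3,"wx": 0,"wy": 0,"wz": 0}
    - {"dx": 0,"dy": 0,"dz": -4.5,"wx": 0,"wy": 0,"wz": 0}
    - {"dx": 0,"dy": 0,"dz": -6,"wx": 0,"wy": 0,"wz": 0}
    - {"dx": 0,"dy": 0,"dz": -6,"wx": 0,"wy": 0,"wz": 0}

```text
t: 21.12
eef_pos: [0.4875, -0.3428, 0.2701]
tool_rot: [3.133, -0.006, 0.3]
ft_force: [-0.7, -0.5, -0.5]
gripper_width: 0.0299
grasp_force: 0.0
```

```bash
python3 - <<'E'
from g import *
st(); d=snap('wrist','w6'); snap('scene','s5')
cv2.imwrite('pics/c6.png',np.hstack([cv2.resize(x['pixels'],(400,300)) for x in (d,load('s5'))]))
E
```

```text
21.12 [ 0.4875 -0.3428  0.2701] [ 3.133 -0.006  0.3  ] [ 0.93  0.36 -0.54  1.69  0.2   1.14 -0.94] [-0.7 -0.5 -0.5] 0.0299 0.0
```

View pics/c6.png

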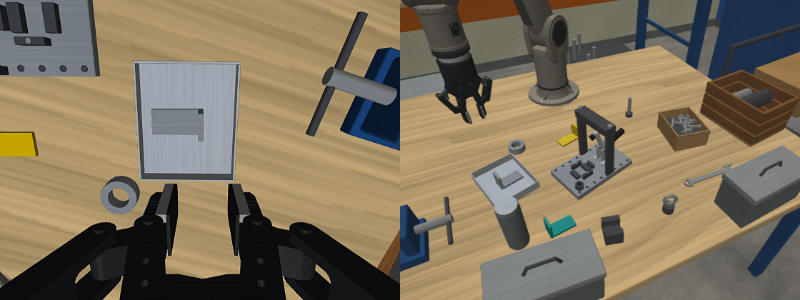

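The bracket lies flat in the tray (left picture, 178,122), the clamp is open and the other things have not moved.

```bash
python3 -c "
from h import *
print(job.sign_off())"
```

```text
the job is handed in; nothing more can be done
None
```

I clamped the bracket, left it about two seconds with the gripper off, swung the clamp back to its open stop, and set the bracket flat in the tray; the job is handed in at about 21 s, with no verdict returned.

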